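# Load the last vial tray and push the magazine home

## Task

Lay the loose narrow vial tray flat on top of the pile of trays in the sampler's magazine. How high the pile stands is not known: feel for it, and let go only once the tray rests on it, neither dropping the tray nor pressing hard. Then push the magazine carriage fully home into the sampler, and leave everything else on the bench where it is.

Things in the scene. Friction and masses are not known exactly. Their poses are not given: they have to be found in the camera images.
- tray: the tray to load, same body as point tray_center: origin at the centre of its underside
- tray_center (a point): centre (half-way up) of the loose narrow vial tray: a solid aluminium plate 56 mm (its x) x 110 mm (its y) x 16 mm (its z, up), about 0.15 to 0.3 kg, with two rows of four dark round wells on top; it lies flat on the bench. Grasp it across its 56 mm width near the middle of its length. Either end may lead
- sampler: the fixed tray sampler: grey rail 110 mm wide, 14 mm high, then a white bay (130 mm wide, 146 mm high with a clear roof, open towards the carriage) and behind it a white tower 290 mm high. Origin on the bench under the magazine's middle with the carriage fully out; the carriage goes home along the sampler's +y, its x is across. The bay's mouth is at y = 85 mm, the tower from y = 240 mm
- carriage (a joint): travel of the magazine carriage into the bay, m: 0 fully drawn out, 0.15 fully home against its stop (starts between 0 and 0.03). It slides with about 3 N of friction and stays where it is left
- magazine_mouth (a point): middle of the magazine at the top of its straight guides, 115 mm above the bench; moves with the carriage, axes as the sampler's. A steel well with end walls and four corner guides, inside 66 (x) by 120 mm (y): 5 mm to spare all round the tray, its length along y. Flared lips rise to 127 mm. The long sides are open over the middle 84 mm, where fingers can go down
- push_tab (a point): middle of the outer face of the carriage's upright steel push tab (60 mm wide in x, 75 mm tall: 15 to 90 mm above the bench, 6 mm thick), on the side away from the bay, 138 mm from the magazine's middle towards -y; this point is 65 mm above the bench and moves with the carriage. Push it along the sampler's +y
- wide_plate: loose bystander: aluminium vial plate like the tray but 84 x 124 x 16 mm with three rows of wells (does not fit the magazine); origin at the centre of its underside
- round_tray: loose bystander: round aluminium vial plate, 100 mm across, 18 mm high; origin at the centre of its underside
- vial_rack: loose bystander: white rack with capped glass vials, 70 x 130 x 63 mm; origin at the centre of its underside
- amber_bottle: loose bystander: amber glass bottle, 70 mm across, 150 mm tall; origin at the centre of its underside
- septa_box: loose bystander: grey open box, 90 x 120 x 40 mm; origin at the centre of its underside
- screwdriver: loose bystander: screwdriver lying on the bench, 180 mm long
- mouse: loose bystander: grey round computer mouse, 60 mm across, 32 mm high; origin at the centre of its underside
- magazine_floor (a point): middle of the magazine's floor plate, 23 mm above the bench; moves with the carriage. Over it, on a stiff lift, lies a pile of trays of the same size as the loose one. The pile's level top is anywhere from 24 to 60 mm below magazine_mouth (55 to 91 mm above the bench) and does not yield to gentle pressing

How it is judged:
On the way, in this order (a step that is already met when the one before it is completed fails the run):
1. the held tray touches the pile: inside the magazine, level, still in the fingers (x of tray_center in the frame of magazine_mouth between -0.009 and 0.009 m and y of tray_center in the frame of magazine_mouth between -0.009 and 0.009 m and z of tray_center in the frame of magazine_mouth below -0.01 m and angle between tray_center's own z axis and vertical below 0.1 rad and contact force between tray and sampler above 0.2 N and contact force between tray and the fingers above 0.5 N), for 0.05 s.
2. the tray lies flat on the pile inside the magazine, let go (x of tray_center in the frame of magazine_mouth between -0.009 and 0.009 m and y of tray_center in the frame of magazine_mouth between -0.009 and 0.009 m and z of tray_center in the frame of magazine_mouth below -0.01 m and angle between tray_center's own z axis and vertical below 0.06 rad and contact force between tray and sampler above 0.2 N and contact force between tray and the fingers below 0.05 N), for 0.2 s.
3. the carriage is fully home (value of joint carriage above 0.145 m), for 0.2 s.
At the end, for the whole second after the job is handed in: the carriage is within 5 mm of fully home; the tray lies at rest in the magazine on the pile, level within 0.06 rad, within 9 mm of the magazine's middle line along x and y, its centre at least 10 mm below the mouth point, released; the bystanders are where they were within 25 mm (all of step 2 and value of joint carriage above 0.145 m and linear speed of tray below 0.01 m/s); the robot touches nothing.
It fails at once if the tray is dropped (falls free by more than about 5 mm) (contact force between tray and anything else below 0.02 N and linear speed of tray above 0.3 m/s).
It fails at once if the tray is pressed on the magazine or pile with more than 40 N (contact force between tray and sampler above 40 N).
It fails at once if a bystander is moved by more than 25 mm (distance of any of wide_plate, round_tray, vial_rack, amber_bottle, septa_box, screwdriver, mouse from where it was at the start of the episode above 0.025 m).
It also fails if it takes over 64 s, if anything falls off the work surface, if the arm or the gripper's body presses on something with over 40 N, if the wrist force passes 120 N, or if a joint passes its speed limit or range.

## Robot

A 6-joint arm with a two-finger parallel gripper is mounted at the origin on the work surface. World frame = base frame: x ahead of the robot, y to its left, z up, the work surface at z = 0. Lengths are in m, angles in rad, forces in N, time in s.
With the tool pointing down it reaches from about 0.225 to 0.875 m from the base axis. Payload 3.4 kg.
Tool frame: the origin (TCP) lies at the very end of the fingers, on their centre line; the grasp point (between the pads) lies 19 mm behind it; z points along the fingers, y is the line along which they close (so a half turn about z gives the same grasp; the last joint's range is limited). The gripper opens to 85 mm and grips with 20 to 120 N. Pads are 22 mm wide; open, the fingers measure 114 mm over their backs; the gripper's body (76 mm by 85 mm) begins 54 mm behind the grasp point. The pads swing forward as they close: fully open they stand 13 mm farther back than shut.
Start: joints at [1.129, 0.276, 1.505, -0, 1.361, -0.121], TCP at [0.181, 0.546, 0.231] pointing down, gripper open.
Joint ranges: [-2.89, 2.89], [-0.75, 2.08], [0.22, 2.7], [-1.18, 4.32], [0.11, 2.71], [-2.7, 2.7]. Speed limits (rad/s): [2.57, 2.57, 3.14, 3.14, 3.14, 3.14].

## Interface

Orientations are given as a unit quaternion [w, x, y, z].
In Python, from rig import readout, vision, manip gives the robot as it stands.
- The arm moves only by the shell command python3 -m handwheel 'ROWS' [FORCE]. ROWS is JSON, a list of rows, each a list of 3 entries, a list of its own where there are three numbers: the shift along the tool's x, y, z in mm, then the turn, a rotation vector about the tool's x, y, z in units of 6 degrees (1.0 is 6 degrees), then the closure, from -1 (fully open) to 1 (shut), so that 0 is half open. A call has 1 to 20 rows; each row shifts and turns the commanded pose from where the row before left it, along the tool's axes as they then stand; what a row does not reach is not made up. A row lasts 1/8 s, in which the tool goes at most 62.5 mm and 10.7 degrees, less where a joint would pass 70% of its speed; a pose out of reach is approached as far as the arm can. A call is refused whole if a number of a shift passes 62.5 or a number of a turn 1, either way. A call with a gripper value outside its range is refused whole. The fingers move at their own pace and stop on an object; FORCE is the grip in N (left out, the last holds). Time passes only in rows, so rows that do not move let the fingers close. It gives the time, the measured TCP pose, the force, the opening and the grip force at its end, in the units of the state.
- readout.get_state(): the state, without advancing time (a new reading comes with each control period).
- vision.get_image(name): name is "scene" or "top"; returns the picture (384x512x3 uint8, blue, green, red); there is no depth.
- vision.camera_params(name): a dict with "intrinsics" (3x3 intrinsics, pixels), "rvec" (rotation vector, rad) and "tvec" (3), from world to camera coordinates, as OpenCV has them. Camera axes: x right, y down, z forward; pixel columns grow to the right and rows downward; lengths in m; the calibration is good to about 2 mm. A picture is of the moment at which its call begins. camera_params takes no time and is no camera call.
- manip.sign_off(): hands the job in; it is judged then, once.
The state is a dict: "clock": time; "qpos": joint angles; "qd": joint speeds; "effort": joint torques, N m; "position": TCP position; "ee_rot": TCP orientation; "contact_force": force on the tool from outside, world axes, zero at the start; "moment": the same for the moment, N m; "width": finger opening in m; "gripper_force": force on a finger pad.
Only numpy, scipy, OpenCV 4.12 (cv2) and the standard library are available. Lean on these libraries where they do the work, as an engineer would, in place of code of your own. Each camera call takes 0.05 s, during which the arm holds its last target. There are 200 camera calls.

## Working session

There is one attempt and no reset: what is moved stays moved. The work goes in short steps, Python scripts to look and compute and a shell command to move; the robot and the scene stay as the last step left them, time stands still between calls to the robot, and variables do not carry over. Pictures are saved under pics/ and viewed, at most 10 in all, crops included, and the job is handed in when it is done.

```bash
mkdir -p pics; ls; python3 - <<'E'
from rig import readout, vision
import cv2,numpy as np
for n in("scene","top"):
    cv2.imwrite(f"pics/{n}0.png",vision.get_image(n)); p=vision.camera_params(n)
    R=cv2.Rodrigues(np.array(p["rvec"]))[0]; print(n,np.round(p["intrinsics"],1).tolist(),"cam pos",(-R.T@np.array(p["tvec"]).ravel()).round(3),R.round(3).tolist())
s=readout.get_state();print({k:np.round(v,3).tolist() for k,v in s.items()})
E
```

```text
pics
scene [[396.2, 0.0, 264.6], [0.0, 396.2, 196.6], [0.0, 0.0, 1.0]] cam pos [1.148 0.623 1.201] [[-0.772, 0.636, -0.004], [0.48, 0.578, -0.66], [-0.417, -0.511, -0.752]]
top [[490.4, 0.0, 262.7], [0.0, 490.4, 195.0], [0.0, 0.0, 1.0]] cam pos [ 0.219 -0.108  1.622] [[0.032, -0.999, 0.006], [-0.979, -0.032, -0.201], [0.201, 0.001, -0.98]]
{'clock': 0.1, 'qpos': [1.129, 0.277, 1.506, -0.0, 1.361, -0.121], 'qd': [-0.001, -0.002, -0.006, 0.001, -0.002, -0.001], 'effort': [0.001, -41.769, -24.641, -0.0, 0.006, 0.0], 'position': [0.181, 0.545, 0.231], 'ee_rot': [-0.0, 0.16, 0.987, -0.001], 'contact_force': [0.983, 0.052, 0.109], 'moment': [-0.025, -0.017, -0.018], 'gripper_force': 0.0, 'width': 0.085}
```

View pics/scene0.png

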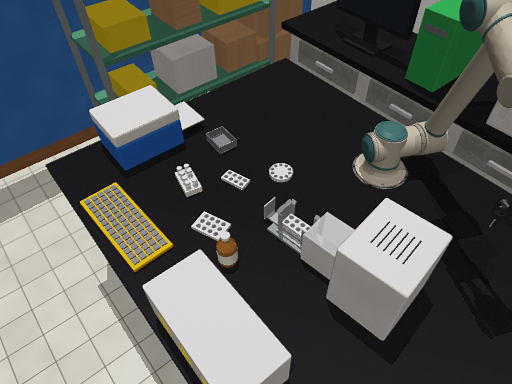

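View pics/top0.png

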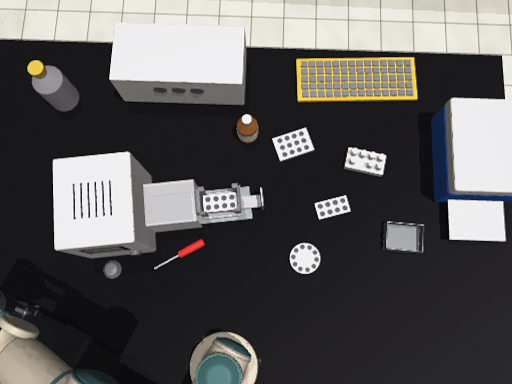

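The scene view shows the loose 2x4 tray at (236,180), the magazine at (295,225) and the bay to its right. In the top view the tray is at (332,207), the magazine at (220,203) and the push tab at (262,198), so the carriage goes home to image left, roughly world +y. Next I'll enlarge both for corner picking.

```bash
python3 - <<'E'
import cv2,numpy as np
a=cv2.imread("pics/top0.png");b=cv2.imread("pics/scene0.png")
def crop(im,x0,y0,w,h,s,name):
    c=cv2.resize(im[y0:y0+h,x0:x0+w],None,fx=s,fy=s,interpolation=cv2.INTER_CUBIC)
    for i in range(0,w,10):
        cv2.line(c,(i*s,0),(i*s,6),(0,255,255),1)
        if i%20==0: cv2.putText(c,str(x0+i),(i*s,16),0,.35,(0,255,255),1)
    for j in range(0,h,10):
        cv2.line(c,(0,j*s),(6,j*s),(0,255,255),1); cv2.putText(c,str(y0+j),(8,j*s+4),0,.35,(0,255,255),1)
    cv2.imwrite(name,c)
crop(a,190,170,160,70,5,"pics/topc.png")
crop(b,210,160,130,110,5,"pics/scenec.png")
E
```

```text
(no output)
```

View pics/topc.png

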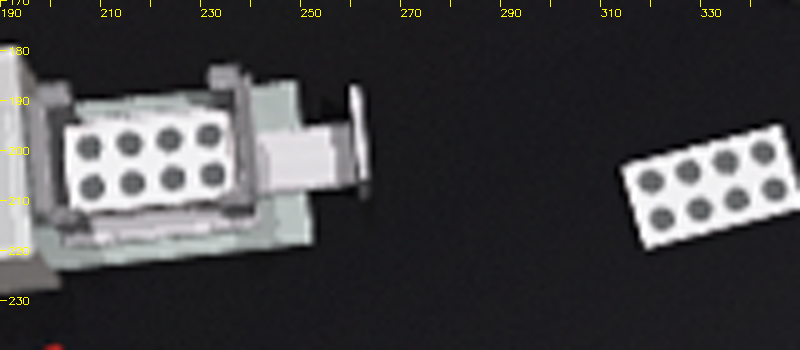

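View pics/scenec.png

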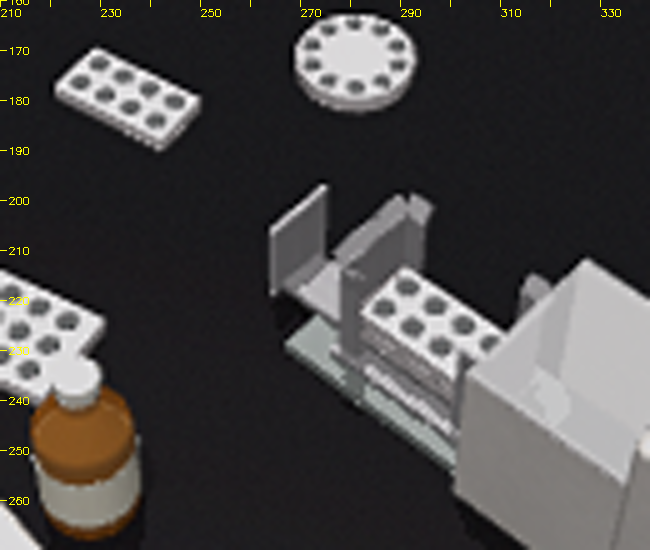

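The enlarged views are usable. In the top view the tray wells run from (320,206) to (343,200), the pile tray from (208,199) to (232,205), the tab edge from (260,187) to (263,208) and the rail end from (249,186) to (252,218). Each has a counterpart in the scene view, so I'll triangulate.

```bash
cat > geo.py <<'E'
import cv2,numpy as np
from rig import vision
P={};C={}
for n in("scene","top"):
    p=vision.camera_params(n);R=cv2.Rodrigues(np.array(p["rvec"]))[0];K=np.array(p["intrinsics"]);t=np.array(p["tvec"]).reshape(3,1)
    P[n]=K@np.hstack([R,t]);C[n]=(K,R,t)
def tri(a,b): # top px, scene px
    X=cv2.triangulatePoints(P["top"],P["scene"],np.array(a,float).T,np.array(b,float).T);return (X[:3]/X[3]).T
def at_z(n,uv,z):
    K,R,t=C[n];uv=np.atleast_2d(np.array(uv,float));d=(R.T@np.linalg.inv(K)@np.c_[uv,np.ones(len(uv))].T).T;c=(-R.T@t).ravel()
    return c+d*((z-c[2])/d[:,2])[:,None]
def proj(n,X):
    x=P[n]@np.c_[np.atleast_2d(X),np.ones(len(np.atleast_2d(X)))].T;return (x[:2]/x[2]).T
def blob(im,pts,r=3.2):
    g=cv2.cvtColor(im,cv2.COLOR_BGR2GRAY).astype(float);V,U=np.mgrid[:g.shape[0],:g.shape[1]];o=[]
    for u,v in pts:
        for _ in range(8):
            w=np.clip(190-g,0,None)*((U-u)**2+(V-v)**2<r*r);u,v=(w*U).sum()/w.sum(),(w*V).sum()/w.sum()
        o.append((u,v))
    return np.array(o)
E
python3 - <<'E'
from geo import *
a=cv2.imread("pics/top0.png");b=cv2.imread("pics/scene0.png")
f=lambda L,x,y:[(x+(p+.5)/5-.5,y+(q+.5)/5-.5) for p,q in L]
T=lambda L:f(L,190,170); S=lambda L:f(L,210,160)
np.set_printoptions(precision=4,suppress=True)
def rep(nm,tp,sp,z):
    A=blob(a,T(tp),2.6);B=blob(b,S(sp),2.4);X=tri(A,B);print(nm);print(X)
    for n,q in(("top",A),("scene",B)):
        x=at_z(n,q,z);k=len(x)//2;d=x[k-1]-x[0]+x[-1]-x[k];print(n,z,x.mean(0),"yaw of rows",np.degrees(np.arctan2(d[1],d[0])))
    print("mean",X.mean(0)); return A,B
tp=[(652,181),(688,172),(726,162),(764,152),(662,219),(700,209),(738,199),(774,189)]
# scene: correspondences by projecting top z=16mm points
A=blob(a,T(tp),2.6);print(proj("scene",at_z("top",A,.016)))
sp=[(175,102),(150,88),(124,76),(99,63),(156,120),(130,107),(106,95),(81,82)]
print(np.array(S(sp)))
rep("tray",tp,[sp[i] for i in (4,5,6,7,0,1,2,3)],.016)
rep("tray",tp,sp,.016)
pt=[(90,147),(130,144),(169,139),(208,135),(92,187),(133,183),(173,179),(212,174)]
A=blob(a,T(pt),2.6)
for z in(.055,.075,.091):print(z,proj("scene",at_z("top",A,z)))
print(np.array(S([(407,287),(435,303),(464,325),(492,345),(386,307),(413,326),(441,346)])))
tab=at_z("top",T([(351,87),(360,190)]),.09);print("tab top",tab)
print("tab scene",at_z("scene",S([(270,230),(326,186)]),.09))
print("rail end top",at_z("top",T([(297,82),(313,243)]),.014),"scene",at_z("scene",S([(285,343),(325,313)]),.014))
print("lips top",at_z("top",T([(208,68),(238,66),(70,84),(45,86),(222,222),(254,218),(50,225),(75,222)]),.127))
E
```

```text
[[241.3477 183.8298]
 [236.2766 181.2982]
 [231.2497 178.7218]
 [226.2843 176.2498]
 [245.0873 179.9795]
 [240.0166 177.4388]
 [235.0682 175.0205]
 [230.0616 172.5758]]
[[244.6 180. ]
 [239.6 177.2]
 [234.4 174.8]
 [229.4 172.2]
 [240.8 183.6]
 [235.6 181. ]
 [230.8 178.6]
 [225.8 176. ]]
tray
[[ 0.5198 -0.2983  0.0161]
 [ 0.5271 -0.3229  0.0168]
 [ 0.5343 -0.348   0.0166]
 [ 0.5418 -0.3728  0.0165]
 [ 0.4946 -0.3056  0.0159]
 [ 0.502  -0.3308  0.0156]
 [ 0.5096 -0.3554  0.0164]
 [ 0.5169 -0.3801  0.0169]]
top 0.016 [ 0.5175 -0.3385  0.016 ] yaw of rows -73.40964321374962
scene 0.016 [ 0.519 -0.341  0.016] yaw of rows -73.78353017980226
mean [ 0.5182 -0.3392  0.0163]
tray
[[ 0.512  -0.2919  0.0409]
 [ 0.5193 -0.3164  0.0408]
 [ 0.5265 -0.3413  0.041 ]
 [ 0.5336 -0.3655  0.0415]
 [ 0.5023 -0.3122 -0.0096]
 [ 0.5096 -0.3376 -0.0091]
 [ 0.5173 -0.3624 -0.0087]
 [ 0.525  -0.3878 -0.0088]]
top 0.016 [ 0.5175 -0.3385  0.016 ] yaw of rows -73.40964321374962
scene 0.016 [ 0.519 -0.341  0.016] yaw of rows -73.78353017980226
mean [ 0.5182 -0.3394  0.016 ]
0.055 [[303.4546 235.466 ]
 [297.7821 
[... 375 characters left out ...]
8275]
 [288.171  216.051 ]
 [309.5237 223.2944]
 [303.8187 219.4548]
 [298.1371 215.679 ]
 [292.6987 211.8425]]
[[291.  217. ]
 [296.6 220.2]
 [302.4 224.6]
 [308.  228.6]
 [286.8 221. ]
 [292.2 224.8]
 [297.8 228.8]]
tab top [[ 0.5602 -0.0961  0.09  ]
 [ 0.4935 -0.104   0.09  ]]
tab scene [[ 0.5617 -0.1011  0.09  ]
 [ 0.5024 -0.1075  0.09  ]]
rail end top [[ 0.5793 -0.0591  0.014 ]
 [ 0.4704 -0.0738  0.014 ]] scene [[ 0.5828 -0.0586  0.014 ]
 [ 0.5416 -0.061   0.014 ]]
lips top [[ 0.5611 -0.0066  0.127 ]
 [ 0.563  -0.0253  0.127 ]
 [ 0.5481  0.079   0.127 ]
 [ 0.5463  0.0945  0.127 ]
 [ 0.464  -0.0196  0.127 ]
 [ 0.4671 -0.0392  0.127 ]
 [ 0.4587  0.0863  0.127 ]
 [ 0.461   0.071   0.127 ]]
```

```bash
python3 - <<'E'
from geo import *
from scipy.optimize import least_squares
a=cv2.imread("pics/top0.png");b=cv2.imread("pics/scene0.png")
f=lambda L,x,y:[(x+(p+.5)/5-.5,y+(q+.5)/5-.5) for p,q in L]
T=lambda L:f(L,190,170); S=lambda L:f(L,210,160)
np.set_printoptions(precision=4,suppress=True)
pt=[(90,147),(130,144),(169,139),(208,135),(92,187),(133,183),(173,179),(212,174)]
A=blob(a,T(pt),2.6)
B=blob(b,S([(441,346),(413,326),(386,307),(492,345),(464,325),(435,303),(407,287)]),2.4)
X=tri(A[1:],B);print(X,X[:,2].mean())
z=X[:,2].mean()
x=at_z("top",A,z);d=x[0]-x[3]+x[4]-x[7];print("pile",x.mean(0),np.degrees(np.arctan2(d[1],d[0]))-90)
# mouth/lip edges: outer box corners of the end walls: overlay candidate model on enlarged image
c=x.mean(0);th=np.radians(np.degrees(np.arctan2(d[1],d[0]))-90)
ex=np.array([np.cos(th),np.sin(th),0]);ey=np.array([-np.sin(th),np.cos(th),0])
def pts(L):return np.array([[c[0],c[1],0]+u*ex+v*ey+[0,0,w] for u,v,w in L])
segs=[[(-.033,-.06,.115),(.033,-.06,.115)],[(-.033,.06,.115),(.033,.06,.115)],[(-.028,-.055,z),(.028,-.055,z),(.028,.055,z),(-.028,.055,z),(-.028,-.055,z)],
[(-.03,-.138,.09),(.03,-.138,.09),(.03,-.138,.015),(-.03,-.138,.015),(-.03,-.138,.09)],[(-.055,-.11,.014),(-.055,.08,.014)],[(.055,-.11,.014),(.055,.08,.014)],[(-.033,-.06,.127),(.033,-.06,.127)]]
out=[]
for n,im,x0,y0,w,h in(("top",a,180,172,90,55),("scene",b,258,185,90,62)):
    s=8;k=cv2.resize(im[y0:y0+h,x0:x0+w],None,fx=s,fy=s,interpolation=cv2.INTER_CUBIC)
    for i,g in enumerate(segs):
        q=((proj(n,pts(g))-[x0-.5,y0-.5])*s).astype(int);cv2.polylines(k,[q],False,[(0,0,255),(0,0,255),(0,255,0),(255,0,255),(0,255,255),(0,255,255),(255,128,0)][i],1)
    cv2.imwrite(f"pics/ov_{n}.png",k)
E
```

```text
[[ 0.5238  0.0452  0.0658]
 [ 0.5275  0.0199  0.0661]
 [ 0.5312 -0.0058  0.0662]
 [ 0.4948  0.0667  0.0677]
 [ 0.4981  0.0421  0.0662]
 [ 0.5022  0.0161  0.066 ]
 [ 0.5055 -0.0099  0.0657]] 0.06625562635490088
pile [0.5123 0.0314 0.0663] 7.88670757341346
```

View pics/ov_top.png

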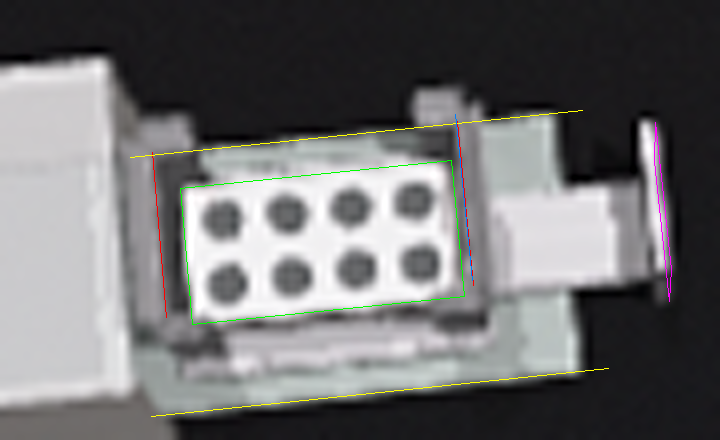

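View pics/ov_scene.png

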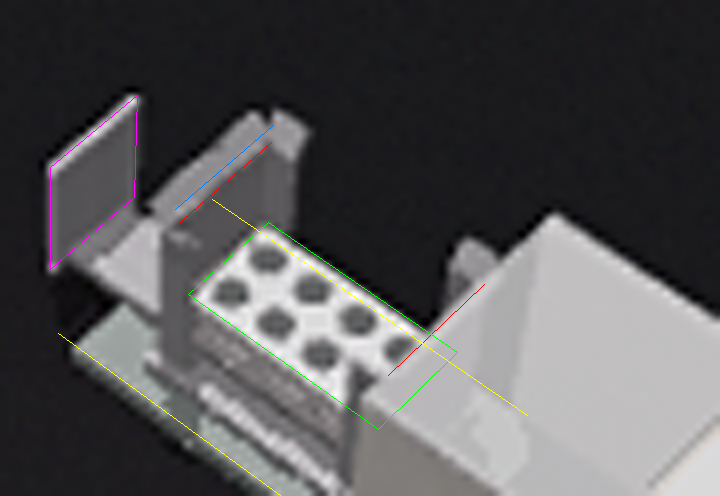

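The overlays fit the tab, rail and pile tray in both views: magazine middle about (0.512, 0.031), yaw 7.9°, pile top about 66 mm. The tray is at (0.518, -0.339), yaw 16.4°, top at 16 mm as stated. Next is a helper that gives remaining distances in tool axes.

```bash
cat > go.py <<'E'
import sys,numpy as np
from rig import readout
from scipy.spatial.transform import Rotation as Ro
x,y,z,az=map(float,sys.argv[1:5]) # target TCP m, azimuth of tool y, deg
s=readout.get_state();w,a,b,c=s["ee_rot"];R=Ro.from_quat([a,b,c,w])
t=np.radians(az);Y=np.array([np.cos(t),np.sin(t),0]);Z=np.array([0,0,-1.]);G=Ro.from_matrix(np.c_[np.cross(Y,Z),Y,Z])
print("shift mm",(R.inv().apply(np.array([x,y,z])-s["position"])*1000).round(1),"turn units",(np.degrees((R.inv()*G).as_rotvec())/6).round(2))
E
cat > st.py <<'E'
from rig import readout
import numpy as np
s=readout.get_state()
print({k:np.round(s[k],4).tolist() for k in("clock","position","contact_force","moment","width","gripper_force","qpos")})
E
python3 go.py .25 .2 .231 71.6; python3 go.py .518 -.339 .231 16.4
```

```text
shift mm [-174.2 -305.9   -0. ] turn units [-0.02 -0.    0.  ]
shift mm [-5.985e+02 -7.329e+02  6.000e-01] turn units [-0.02  0.01  9.2 ]
```

```bash
python3 -m handwheel '[[[-22,-38,0],[0,0,0],-1],[[-22,-38,0],[0,0,0],-1],[[-22,-38,0],[0,0,0],-1],[[-22,-38,0],[0,0,0],-1],[[-22,-38,0],[0,0,0],-1],[[-22,-38,0],[0,0,0],-1],[[-22,-38,0],[0,0,0],-1],[[-22,-38,0],[0,0,0],-1],[[-35,-36,0],[0,0,0],-1],[[-35,-36,0],[0,0,0],-1],[[-35,-36,0],[0,0,0],-1],[[-35,-36,0],[0,0,0],-1],[[-35,-36,0],[0,0,0],-1],[[-35,-36,0],[0,0,0],-1],[[-35,-36,0],[0,0,0],-1],[[-35,-36,0],[0,0,0],-1],[[-35,-36,0],[0,0,0],-1],[[-35,-36,0],[0,0,0],-1],[[-35,-36,0],[0,0,0],-1],[[-35,-36,0],[0,0,0],-1]]' 30
python3 go.py .518 -.339 .1 16.4
```

```text
clock: 2.6
position: [0.5152, -0.342, 0.2306]
ee_rot: [-0.0, 0.16, 0.987, 0.0]
contact_force: [-0.2, 1.0, -0.1]
width: 0.0852
gripper_force: 0.0
shift mm [ -1.8   3.7 130.6] turn units [ 0.   -0.01  9.2 ]
```

```bash
python3 -m handwheel '[[[-2,4,13],[0,0,0.92],-1],[[0,0,13],[0,0,0.92],-1],[[0,0,13],[0,0,0.92],-1],[[0,0,13],[0,0,0.92],-1],[[0,0,13],[0,0,0.92],-1],[[0,0,13],[0,0,0.92],-1],[[0,0,13],[0,0,0.92],-1],[[0,0,13],[0,0,0.92],-1],[[0,0,13],[0,0,0.92],-1],[[0,0,13],[0,0,0.92],-1],[[0,0,0],[0,0,0],-1],[[0,0,0],[0,0,0],-1]]'
python3 go.py .518 -.339 .004 16.4
python3 - <<'E'
from rig import vision
import cv2
a=vision.get_image("top")[160:250,280:390];b=vision.get_image("scene")[130:220,190:300]
cv2.imwrite("pics/hov.png",cv2.resize(cv2.vconcat([a,b]),None,fx=3.3,fy=3.3,interpolation=cv2.INTER_CUBIC))
E
```

```text
clock: 4.1
position: [0.5182, -0.3376, 0.1015]
ee_rot: [0.0, 0.598, 0.801, 0.0]
contact_force: [0.2, 0.6, 0.1]
width: 0.0851
gripper_force: 0.0
shift mm [-1.3 -0.6 97.5] turn units [0.   0.   0.02]
```

View pics/hov.png

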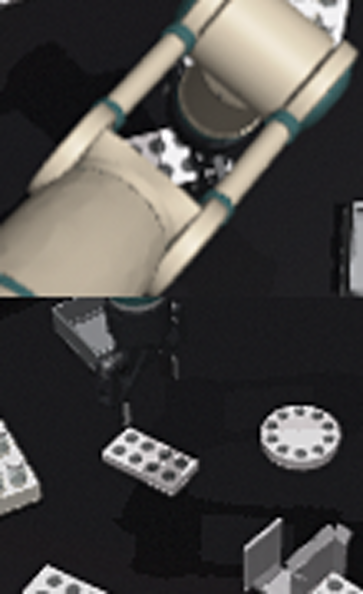

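The scene view shows the gripper aligned over the tray's middle, while the arm hides it in the top view. Descending.

```bash
python3 -m handwheel '[[[-1,-1,16],[0,0,0],-1],[[0,0,16],[0,0,0],-1],[[0,0,16],[0,0,0],-1],[[0,0,16],[0,0,0],-1],[[0,0,16],[0,0,0],-1],[[0,0,10],[0,0,0],-1],[[0,0,5],[0,0,0],-1],[[0,0,4],[0,0,0],-1],[[0,0,0],[0,0,0],-1],[[0,0,0],[0,0,0],-1]]'; python3 go.py .518 -.339 .001 16.4
```

```text
clock: 5.45
position: [0.5176, -0.339, 0.0027]
ee_rot: [0.0, 0.599, 0.801, 0.0]
contact_force: [-0.5, -0.4, 0.1]
width: 0.0852
gripper_force: 0.0
shift mm [-0.1  0.3  1.7] turn units [0.01 0.01 0.  ]
```

```bash
python3 -m handwheel '[[[0,0,0],[0,0,0],0],[[0,0,0],[0,0,0],1],[[0,0,0],[0,0,0],1],[[0,0,0],[0,0,0],1],[[0,0,0],[0,0,0],1],[[0,0,0],[0,0,0],1],[[0,0,0],[0,0,0],1],[[0,0,0],[0,0,0],1]]' 45; python3 st.py
```

```text
clock: 6.45
position: [0.518, -0.3391, 0.0031]
ee_rot: [0.001, 0.599, 0.801, 0.0]
contact_force: [-0.7, 0.5, 5.1]
width: 0.0548
gripper_force: 49.0
{'clock': 6.45, 'position': [0.518, -0.3391, 0.0031], 'contact_force': [-0.7454, 0.4588, 5.1165], 'moment': [0.0652, -0.0275, -0.0354], 'width': 0.0548, 'gripper_force': 49.0233, 'qpos': [-0.6921, 0.5386, 1.7054, 0.0004, 0.8959, -0.9789]}
```

```bash
python3 -m handwheel '[[[0,0,-3],[0,0,0],1],[[0,0,-6],[0,0,0],1],[[0,0,-15],[0,0,0],1],[[0,0,-25],[0,0,0],1],[[0,0,-30],[0,0,0],1],[[0,0,-30],[0,0,0],1],[[0,0,-30],[0,0,0],1],[[0,0,-30],[0,0,0],1],[[0,0,-25],[0,0,0],1],[[0,0,-8],[0,0,0],1],[[0,0,0],[0,0,0],1],[[0,0,0],[0,0,0],1],[[0,0,0],[0,0,0],1]]'; python3 go.py .5123 .0314 .205 7.9; python3 st.py
```

```text
clock: 8.07
position: [0.5168, -0.3384, 0.203]
ee_rot: [-0.001, 0.599, 0.801, 0.0]
contact_force: [-0.2, -0.5, -3.0]
width: 0.0546
gripper_force: 48.3
shift mm [356.  100.2  -1.4] turn units [-0.01 -0.02  1.42]
{'clock': 8.075, 'position': [0.5168, -0.3384, 0.203], 'contact_force': [-0.2002, -0.549, -3.0097], 'moment': [0.0164, 0.0658, 0.0547], 'width': 0.0546, 'gripper_force': 48.2712, 'qpos': [-0.6923, 0.3573, 1.4547, 0.0001, 1.332, -0.9788]}
```

```bash
python3 -m handwheel '[[[15,4,0],[0,0,0],1],[[25,7,0],[0,0,0],1],[[32,9,0],[0,0,0],1],[[32,9,0],[0,0,0],1],[[32,9,0],[0,0,0],1],[[32,9,0],[0,0,0],1],[[32,9,0],[0,0,0],1],[[32,9,0],[0,0,0],1],[[32,9,0],[0,0,0],1],[[32,9,0],[0,0,0],1],[[32,9,0],[0,0,0],1],[[20,6,0],[0,0,0],1],[[8,2,0],[0,0,0],1],[[0,0,0],[0,0,0.7],1],[[0,0,0],[0,0,0.72],1],[[0,0,0],[0,0,0],1],[[0,0,0],[0,0,0],1],[[0,0,0],[0,0,0],1]]'; python3 go.py .5123 .0314 .205 7.9; python3 - <<'E'
from geo import *
a=vision.get_image("top");b=vision.get_image("scene")
cv2.imwrite("pics/m_t.png",a);cv2.imwrite("pics/m_s.png",b)
c,d=a[150:250,180:280],b[130:260,220:350]
h=lambda i,s:cv2.resize(i,(s,s),interpolation=cv2.INTER_CUBIC)
cv2.imwrite("pics/m.png",cv2.hconcat([h(c,250),h(d,540)[:]]) if 0 else cv2.hconcat([cv2.copyMakeBorder(h(c,250),0,290,0,0,0),h(d,540)]))
E
```

```text
clock: 10.32
position: [0.5125, 0.0309, 0.2043]
ee_rot: [0.0, 0.657, 0.754, 0.0]
contact_force: [0.1, -0.2, -3.0]
width: 0.0548
gripper_force: 48.2
shift mm [ 0.5 -0.1 -0.7] turn units [ 0. -0.  0.]
```

View pics/m.png

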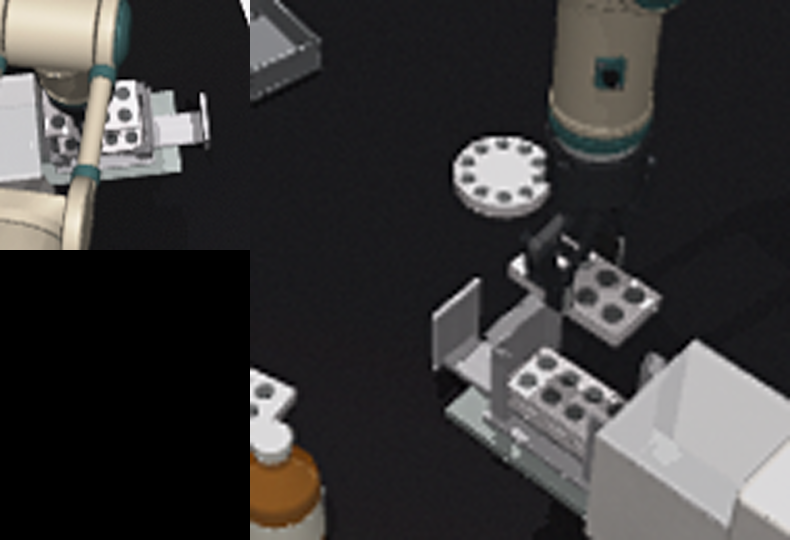

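The tray hangs level, with the four wells at the bay end visible in the scene crop, about (606,277) to (612,314). I'll compare them with where the wells should project from the TCP.

```bash
python3 - <<'E'
from geo import *
np.set_printoptions(precision=2,suppress=True)
b=cv2.imread("pics/m_s.png");a=cv2.imread("pics/m_t.png")
W=lambda u,v:(220+(u-250+.5)/4.154-.5,130+(v+.5)/4.154-.5)
q=blob(b,[W(606,277),W(633,295),W(587,297),W(612,314)],2.4)
th=np.radians(7.9);ex=np.array([np.cos(th),np.sin(th),0]);ey=np.array([-np.sin(th),np.cos(th),0])
c=np.array([.5125,.0309,0])
pr=lambda n,L,c,z:proj(n,np.array([c+u*ex+v*ey+[0,0,z] for u,v in L]))
# wells: image order -> (x low, y mid),(x low,y high),(x high,y mid),(x high,y high)
L=[(-.0131,.0129),(-.0131,.0387),(.0131,.0129),(.0131,.0387)]
ps=pr("scene",L,c,.2175);print("seen",q,"pred",ps)
J=np.array([pr("scene",[(.001,0)],c,.2175)[0]-pr("scene",[(0,0)],c,.2175)[0],pr("scene",[(0,.001)],c,.2175)[0]-pr("scene",[(0,0)],c,.2175)[0]]).T
d=(q-ps).mean(0);print("held offset, sampler x,y mm (scene)",np.linalg.solve(J,d))
# same for pile tray in first scene image, at top-cam place
b0=cv2.imread("pics/scene0.png");S=lambda p,r:(210+(p+.5)/5-.5,160+(r+.5)/5-.5)
q0=blob(b0,[S(413,326),S(386,307),S(435,303),S(407,287)],2.4);c0=np.array([.5123,.0314,0])
L0=[(.0131,-.0129),(.0131,-.0387),(-.0131,-.0129),(-.0131,-.0387)]
for z in(.0663,.069):
    p0=pr("scene",L0,c0,z);print("pile offset scene z",z,np.linalg.solve(J,(q0-p0).mean(0)))
# top image visible wells of held tray (right end): crop 2.5x
Wt=lambda u,v:(180+(u+.5)/2.5-.5,150+(v+.5)/2.5-.5)
qt=blob(a,[Wt(122,94),Wt(125,115)],2.4);pt=pr("top",[(.0131,-.0387),(-.0131,-.0387)],c,.2175);print(qt,pt)
E
```

```text
seen [[305.48 196.5 ]
 [311.94 200.69]
 [300.66 201.01]
 [306.84 205.16]] pred [[305.84 196.83]
 [312.02 200.83]
 [300.82 201.28]
 [307.01 205.36]]
held offset, sampler x,y mm (scene) [-0.35 -1.11]
pile offset scene z 0.0663 [ 1.39 -1.84]
pile offset scene z 0.069 [ 3.03 -0.65]
[[228.54 186.94]
 [229.66 195.81]] [[228.63 186.33]
 [229.45 195.03]]
```

Both cameras put the held tray about 1.5 to 2 mm low in x relative to the pile. I'll shift +1.5 mm along tool y, then enter the guides.

```bash
python3 -m handwheel '[[[0.5,1.5,10],[0,0,0],1],[[0,0,15],[0,0,0],1],[[0,0,15],[0,0,0],1],[[0,0,15],[0,0,0],1],[[0,0,8],[0,0,0],1],[[0,0,4],[0,0,0],1],[[0,0,4],[0,0,0],1],[[0,0,4],[0,0,0],1],[[0,0,4],[0,0,0],1],[[0,0,4],[0,0,0],1],[[0,0,0],[0,0,0],1],[[0,0,0],[0,0,0],1]]'; python3 st.py
```

```text
clock: 11.92
position: [0.5141, 0.0317, 0.1214]
ee_rot: [0.0, 0.657, 0.754, 0.0]
contact_force: [0.5, -1.0, -2.9]
width: 0.0545
gripper_force: 48.2
{'clock': 11.925, 'position': [0.5141, 0.0317, 0.1214], 'contact_force': [0.4957, -1.0268, -2.884], 'moment': [-0.0249, 0.0077, 0.0181], 'width': 0.0545, 'gripper_force': 48.2006, 'qpos': [-0.0737, 0.2754, 1.8013, 0.0001, 1.0647, -0.2116]}
```

```bash
python3 -m handwheel '[[[0,0,3],[0,0,0],1],[[0,0,3],[0,0,0],1],[[0,0,3],[0,0,0],1],[[0,0,3],[0,0,0],1],[[0,0,3],[0,0,0],1],[[0,0,3],[0,0,0],1],[[0,0,3],[0,0,0],1],[[0,0,0],[0,0,0],1],[[0,0,0],[0,0,0],1]]'; python3 st.py
```

```text
clock: 13.05
position: [0.5141, 0.0317, 0.1003]
ee_rot: [0.0, 0.657, 0.754, 0.0]
contact_force: [0.3, -0.1, -1.9]
width: 0.0546
gripper_force: 48.2
{'clock': 13.05, 'position': [0.5141, 0.0317, 0.1003], 'contact_force': [0.2617, -0.1222, -1.8733], 'moment': [0.0708, -0.0057, -0.0214], 'width': 0.0546, 'gripper_force': 48.2358, 'qpos': [-0.0737, 0.2979, 1.83, 0.0001, 1.0135, -0.2116]}
```

```bash
python3 -m handwheel '[[[0,0,2],[0,0,0],1],[[0,0,2],[0,0,0],1],[[0,0,2],[0,0,0],1],[[0,0,2],[0,0,0],1]]'; python3 -m handwheel '[[[0,0,2],[0,0,0],1],[[0,0,2],[0,0,0],1],[[0,0,2],[0,0,0],1],[[0,0,2],[0,0,0],1],[[0,0,2],[0,0,0],1],[[0,0,0],[0,0,0],1]]'; python3 -m handwheel '[[[0,0,1],[0,0,0],1],[[0,0,1],[0,0,0],1],[[0,0,1],[0,0,0],1],[[0,0,1],[0,0,0],1],[[0,0,0],[0,0,0],1]]'
```

```text
clock: 13.55
position: [0.514, 0.0317, 0.0921]
ee_rot: [-0.0, 0.657, 0.754, 0.0]
contact_force: [0.1, -0.0, -0.9]
width: 0.0546
gripper_force: 48.2
clock: 14.3
position: [0.5139, 0.0317, 0.0821]
ee_rot: [-0.0, 0.657, 0.754, -0.0]
contact_force: [0.2, 0.5, -2.2]
width: 0.0544
gripper_force: 48.2
clock: 14.92
position: [0.514, 0.0317, 0.0782]
ee_rot: [-0.0, 0.657, 0.754, -0.0]
contact_force: [0.2, 0.0, -2.8]
width: 0.0548
gripper_force: 48.2
```

```bash
for i in 1; do :; done; python3 -m handwheel '[[[0,0,1],[0,0,0],1],[[0,0,1],[0,0,0],1],[[0,0,1],[0,0,0],1],[[0,0,1],[0,0,0],1],[[0,0,0],[0,0,0],1]]'; python3 -m handwheel '[[[0,0,1],[0,0,0],1],[[0,0,0],[0,0,0],1]]';  python3 -m handwheel '[[[0,0,1],[0,0,0],1],[[0,0,0],[0,0,0],1]]'
```

```text
clock: 15.55
position: [0.514, 0.0317, 0.0742]
ee_rot: [-0.0, 0.657, 0.754, 0.0]
contact_force: [1.3, 0.1, -2.7]
width: 0.0544
gripper_force: 48.2
clock: 15.8
position: [0.514, 0.0317, 0.0732]
ee_rot: [-0.0, 0.657, 0.754, -0.0]
contact_force: [0.1, -0.5, -2.4]
width: 0.0547
gripper_force: 48.2
clock: 16.05
position: [0.514, 0.0317, 0.0722]
ee_rot: [-0.0, 0.657, 0.754, -0.0]
contact_force: [-0.7, -0.4, -1.0]
width: 0.0541
gripper_force: 48.2
```

```bash
python3 -m handwheel '[[[0,0,0.7],[0,0,0],1],[[0,0,0],[0,0,0],1]]'|grep -E 'pos|cont';  python3 -m handwheel '[[[0,0,0.7],[0,0,0],1],[[0,0,0],[0,0,0],1]]'|grep -E 'pos|cont'
```

```text
position: [0.514, 0.0317, 0.0715]
contact_force: [0.0, 0.6, -1.8]
position: [0.514, 0.0317, 0.0708]
contact_force: [-0.2, -0.2, -2.4]
```

```bash
python3 -m handwheel '[[[0,0,0.7],[0,0,0],1],[[0,0,0],[0,0,0],1]]'|grep -E 'pos|cont';  python3 -m handwheel '[[[0,0,0.7],[0,0,0],1],[[0,0,0],[0,0,0],1]]'|grep -E 'pos|cont'
```

```text
position: [0.514, 0.0317, 0.0701]
contact_force: [0.1, -0.2, -2.7]
position: [0.514, 0.0317, 0.0695]
contact_force: [0.2, 0.7, -2.6]
```

```bash
python3 -m handwheel '[[[0,0,0.7],[0,0,0],1],[[0,0,0],[0,0,0],1]]'|grep -E 'pos|cont';  python3 -m handwheel '[[[0,0,0.7],[0,0,0],1],[[0,0,0],[0,0,0],1]]'|grep -E 'pos|cont'
```

```text
position: [0.5141, 0.0317, 0.0694]
contact_force: [-1.7, -0.3, 3.9]
position: [0.5141, 0.0317, 0.0693]
contact_force: [-3.4, -0.0, 9.1]
```

Contact is felt at TCP z 0.0694 (pile about 66.5 mm, matching the images). I'll ease slightly and open.

```bash
python3 -m handwheel '[[[0,0,-0.5],[0,0,0],1],[[0,0,0],[0,0,0],1]]'|grep -E 'pos|cont';  python3 -m handwheel '[[[0,0,0],[0,0,0],-0.2],[[0,0,0],[0,0,0],-0.5],[[0,0,0],[0,0,0],-0.7],[[0,0,0],[0,0,0],-0.8],[[0,0,0],[0,0,0],-0.8],[[0,0,0],[0,0,0],-0.8],[[0,0,0],[0,0,0],-0.8]]'; python3 st.py
```

```text
position: [0.5141, 0.0317, 0.0693]
contact_force: [-2.7, 0.4, 6.5]
clock: 18.68
position: [0.5141, 0.0317, 0.0686]
ee_rot: [-0.0, 0.657, 0.754, 0.0]
contact_force: [1.3, 0.3, 0.6]
width: 0.0768
gripper_force: 0.0
{'clock': 18.675, 'position': [0.5141, 0.0317, 0.0686], 'contact_force': [1.2554, 0.3431, 0.5898], 'moment': [-0.0134, -0.0409, 0.0106], 'width': 0.0768, 'gripper_force': 0.0, 'qpos': [-0.0736, 0.3351, 1.8706, 0.0001, 0.9358, -0.2116]}
```

Released with no force left. Rising straight up, then moving to the tab side and looking.

```bash
python3 -m handwheel '[[[0,0,0],[0,0,0],-0.8],[[0,0,0],[0,0,0],-0.8],[[0,0,-4],[0,0,0],-0.8],[[0,0,-8],[0,0,0],-0.8],[[0,0,-15],[0,0,0],-0.8],[[0,0,-20],[0,0,0],-0.8],[[0,0,-25],[0,0,0],-0.8],[[0,0,-25],[0,0,0],-0.8],[[0,0,-25],[0,0,0],-0.8],[[0,0,-10],[0,0,0],-0.8],[[0,0,0],[0,0,0],-0.8]]' | grep -E 'pos|cont|clock'
python3 go.py .537 -.171 .2 7.9;python3 go.py .537 -.171 .06 7.9
```

```text
clock: 20.05
position: [0.5143, 0.0317, 0.2014]
contact_force: [0.1, -1.0, -1.3]
shift mm [-203.9   -5.4    1.5] turn units [ 0.02  0.   -0.  ]
shift mm [-203.8   -5.7  141.5] turn units [ 0.02  0.   -0.  ]
```

```bash
python3 -m handwheel '[[[-15,-1,0],[0,0,0],-0.5],[[-27,-1,0],[0,0,0],0],[[-27,-1,0],[0,0,0],1],[[-27,-1,0],[0,0,0],1],[[-27,-1,0],[0,0,0],1],[[-27,-1,0],[0,0,0],1],[[-27,0,0],[0,0,0],1],[[-20,0,0],[0,0,0],1],[[-7,0,10],[0,0,0],1],[[0,0,25],[0,0,0],1],[[0,0,30],[0,0,0],1],[[0,0,30],[0,0,0],1],[[0,0,30],[0,0,0],1],[[0,0,20],[0,0,0],1],[[0,0,10],[0,0,0],1],[[0,0,0],[0,0,0],1],[[0,0,0],[0,0,0],1]]' | grep -E 'pos|cont|clock|wid'
python3 go.py .532 -.1057 .045 7.9; python3 - <<'E'
from geo import *
a=vision.get_image("top")[165:235,185:275];b=vision.get_image("scene")[180:260,220:350]
cv2.imwrite("pics/p.png",cv2.vconcat([cv2.resize(a,(400,311),interpolation=2),cv2.resize(b,(400,246),interpolation=2)]))
E
```

```text
clock: 22.18
position: [0.5367, -0.1713, 0.0463]
contact_force: [-0.5, -0.9, 0.1]
width: 0.0
shift mm [65.7  4.3  1.2] turn units [0.01 0.01 0.  ]
```

View pics/p.png

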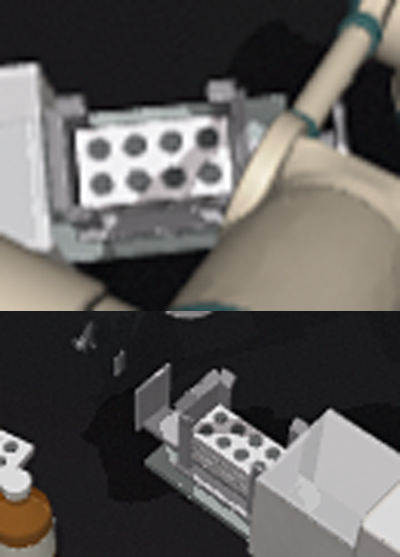

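The tray lies squarely in the magazine, and the closed fingers stand outside the tab. Approaching and pushing gently.

```bash
python3 -m handwheel '[[[8,4,0],[0,0,0],1],[[12,0,0],[0,0,0],1],[[12,0,0],[0,0,0],1],[[8,0,0],[0,0,0],1],[[4,0,0],[0,0,0],1],[[4,0,0],[0,0,0],1],[[4,0,0],[0,0,0],1],[[4,0,0],[0,0,0],1],[[4,0,0],[0,0,0],1],[[4,0,0],[0,0,0],1],[[0,0,0],[0,0,0],1]]'| grep -E 'pos|cont|clock'; python3 -m handwheel '[[[4,0,0],[0,0,0],1],[[6,0,0],[0,0,0],1],[[8,0,0],[0,0,0],1],[[8,0,0],[0,0,0],1],[[8,0,0],[0,0,0],1],[[8,0,0],[0,0,0],1],[[8,0,0],[0,0,0],1]]'| grep -E 'pos|cont|clock'
```

```text
clock: 23.65
position: [0.5312, -0.1067, 0.0456]
contact_force: [0.0, -1.0, -0.9]
clock: 24.52
position: [0.5244, -0.0571, 0.0456]
contact_force: [0.8, -3.3, -0.4]
```

```bash
python3 -m handwheel '[[[8,0,0],[0,0,0],1],[[8,0,0],[0,0,0],1],[[8,0,0],[0,0,0],1],[[8,0,0],[0,0,0],1],[[6,0,0],[0,0,0],1],[[4,0,0],[0,0,0],1],[[4,0,0],[0,0,0],1],[[4,0,0],[0,0,0],1]]'| grep -E 'pos|cont|clock'; python3 -m handwheel '[[[3,0,0],[0,0,0],1],[[3,0,0],[0,0,0],1],[[3,0,0],[0,0,0],1]]'| grep -E 'pos|cont'
```

```text
clock: 25.52
position: [0.5175, -0.008, 0.0456]
contact_force: [0.3, -2.9, 0.5]
position: [0.5163, 0.0009, 0.0456]
contact_force: [0.6, -2.3, 0.6]
```

```bash
python3 -m handwheel '[[[3,0,0],[0,0,0],1],[[3,0,0],[0,0,0],1]]'| grep -E 'pos|cont'; python3 -m handwheel '[[[2,0,0],[0,0,0],1],[[2,0,0],[0,0,0],1]]'| grep -E 'pos|cont'
```

```text
position: [0.5154, 0.0068, 0.0456]
contact_force: [-0.6, -2.6, -0.3]
position: [0.5149, 0.0107, 0.0456]
contact_force: [-0.3, -2.6, 1.1]
```

```bash
python3 -m handwheel '[[[2,0,0],[0,0,0],1],[[2,0,0],[0,0,0],1]]'| grep -E 'pos|cont'; python3 -m handwheel '[[[2,0,0],[0,0,0],1],[[2,0,0],[0,0,0],1]]'| grep -E 'pos|cont'
```

```text
position: [0.5143, 0.0147, 0.0456]
contact_force: [0.2, -3.4, 0.4]
position: [0.514, 0.0171, 0.0456]
contact_force: [-0.4, -12.2, -0.6]
```

```bash
python3 -m handwheel '[[[1.5,0,0],[0,0,0],1],[[1.5,0,0],[0,0,0],1]]'| grep -E 'pos|cont'; python3 -m handwheel '[[[1,0,0],[0,0,0],1],[[1,0,0],[0,0,0],1]]'| grep -E 'pos|cont'
```

```text
position: [0.5141, 0.0171, 0.0457]
contact_force: [0.2, -21.2, -1.2]
position: [0.5142, 0.0171, 0.0458]
contact_force: [0.3, -27.2, -0.9]
```

The stop is reached: position stalled and force rose to 27 N. Backing off and looking.

```bash
python3 -m handwheel '[[[-3,0,0],[0,0,0],1],[[-6,0,0],[0,0,0],1],[[-15,0,0],[0,0,0],1],[[-25,0,0],[0,0,0],1],[[-30,0,0],[0,0,0],1],[[-25,0,0],[0,0,0],1],[[-10,0,0],[0,0,0],1],[[0,0,-20],[0,0,0],1],[[0,0,-30],[0,0,0],1],[[0,0,-30],[0,0,0],1],[[0,0,-20],[0,0,0],1],[[0,0,0],[0,0,0],1],[[0,0,0],[0,0,0],1]]'; python3 - <<'E'
from geo import *
a=vision.get_image("top");b=vision.get_image("scene")
cv2.imwrite("pics/e.png",cv2.vconcat([a[100:280,60:460],b[100:300,160:460][:, :].copy() if 0 else cv2.resize(b[130:300,160:460],(400,227))]))
E
```

```text
clock: 29.02
position: [0.5281, -0.0889, 0.1447]
ee_rot: [-0.001, 0.657, 0.754, -0.0]
contact_force: [0.1, -0.6, -0.4]
width: -0.0001
gripper_force: 0.0
```

View pics/e.png

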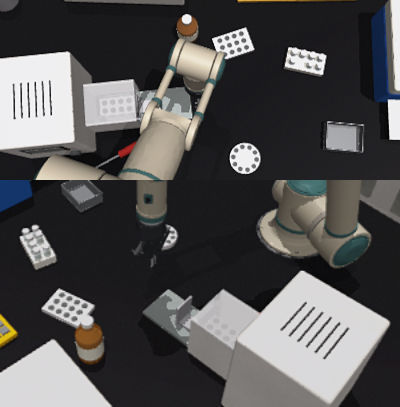

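The magazine is inside the bay with the tray visible flat through the clear roof at (117,105). The bystanders are in place and the arm is clear.

```bash
python3 -c "
from rig import manip
print(manip.sign_off())"
```

```text
the job is handed in; nothing more can be done
None
```

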